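Dock a rubber mould on the injection nozzle and hold it there

TASK

Lay the single pink rubber mould flat into the blue nest on the sliding carriage, its end with the sprue mouth towards the brass nozzle, and let go of it. Then take the carriage by its black knob, slide it up until the mould meets the nozzle and press on until the spring-loaded brass tip is about halfway in (about 10 N, within 7 to 13 N), never driving it fully in. Finish while still holding that steady push, as I will then tighten the lock screw and couple up the hose; leave the talc pot, the opened mould and the tweezers where they are.

Things in the scene. Friction and masses are not known exactly. Their poses are not given: they have to be found in the camera images.
- mould: The pink rubber mould to dock, the only pink one lying by itself, right of the station (others stand in a row behind and in heaps far aside). 74 mm (its x) x 48 mm (its y) x 28 mm high, 0.09 to 0.15 kg. Origin: centre of its underside, z up. The sprue mouth is in its short -x end, which at the start looks to the robot's left (+y) within about 40 degrees. Grip it across the 48 mm.
- sprue (a point): The sprue mouth of the mould, a dark hole in a round boss: middle of its short -x end, 13 mm above its underside.
- station: Docking station: aluminium base plate 340 x 110 x 10 mm with a linear guide; it stands firm. Origin on the bench under the guide, x along the guide towards the nozzle (the press direction, to the robot's left within 18 degrees), z up. The grey nozzle block spans x = 139 to 189 mm and is 76 mm high; the mouth of the steel nozzle sleeve is at x = 135 mm.
- nest_seat (a point): Point on top of the nest plate, 40 mm above the bench, where the centre of the mould's underside belongs; axes like the station's (x towards the nozzle). Seated, the mould's -x (sprue) end points along +x here; at the start there are at least 50 mm between the front of a mould seated here and the nozzle.
- carriage: Carriage with the nest: aluminium plate 160 x 100 mm; slides 125 mm along x, about 1 N of friction, stays where left. Origin 40 mm below nest_seat, same axes. Blue side cheeks 16 mm high, 53 mm apart (mould 48), stand at x = -36 to -20 and 20 to 36 mm with gaps for the fingers between; the blue backstop, 22 mm high, has its front face at x = -37 mm. Front open.
- knob_grip (a point): Middle of the grip of the upright black knob fixed on the carriage 90 mm behind nest_seat (on its axis, 71 mm above the bench). The knob is 23 mm in diameter there and stands from the plate, 40 mm, up to 88 mm above the bench.
- nozzle_tip: Pointed brass nozzle tip, 11 mm in diameter, at the height of a seated mould's sprue mouth (53 mm above the bench). Origin at its point, x as the station's. It sits on a spring in a steel sleeve: free, its point is at station x = 123 mm, 12 mm out; fully in, at 135 mm. It pushes back with 4 N plus 1 N per mm: 7 N at 3 mm, 10 N at 6 mm, 13 N at 9 mm in.
- talc_pot: Round white plastic pot, 71 mm in diameter, 45 mm high; bystander. Origin: centre of its underside.
- open_mould: Opened mould half, dark pink on cream, 86 x 66 x 24 mm; bystander. Origin: centre of its underside.
- tweezers: Steel tweezers, 122 x 12 x 10 mm, lying; bystander. Origin: centre of the underside, x lengthwise.
Things that resemble listed ones, but are neither listed nor needed, are in the scene too. Leave any turquoise look-alike of the mould alone.

How it is judged:
By the outcome, as a careful person would: the job done as asked, in the order asked, and still so for the second after the job is handed in, while the arm keeps its last pose, push and grip.
It also fails if it takes over 58 s, if anything falls off the work surface, if the arm or the gripper's body presses on something with over 40 N, if the wrist force passes 120 N, or if a joint passes its speed limit or range.

ROBOT

A 6-joint arm with a two-finger parallel gripper is mounted at the origin on a cart in front of the work surface, level with it; the furniture and walls round the work are solid. World frame = base frame: x ahead of the robot, y to its left, z up, the work surface at z = 0. Lengths are in m, angles in rad, forces in N, time in s.
With the tool pointing down it reaches from about 0.275 to 1 m from the base axis. Payload 8.4 kg.
Tool frame: the origin (TCP) lies at the very end of the fingers, on their centre line; the grasp point (between the pads) lies manip.tcp_to_grasp behind it (manip.tcp_to_grasp is the distance from the TCP to the grasp point, in m); z points along the fingers, y is the direction in which the jaws open and shut (so a half turn about z gives the same grasp; the last joint's range is limited). The gripper opens to 85 mm and grips with 20 to 120 N. Pads are 22 mm wide; open, the fingers measure 114 mm over their backs; the gripper's body (76 mm by 85 mm) begins 54 mm behind the grasp point. The pads swing forward as they close: fully open they stand 13 mm farther back than shut.
Start: joints at [-1.148, 0.353, 1.633, -0, 1.155, -0.002], TCP at [0.258, -0.569, 0.231] pointing down, gripper open.
Joint ranges: [-2.63, 2.63], [-0.92, 2.1], [0.06, 2.66], [-1.3, 4.44], [0, 2.69], [-3.02, 3.02]. Speed limits (rad/s): [2.22, 2.22, 2.79, 3.14, 3.14, 3.14].

INTERFACE

Orientations are given as a 3x3 rotation matrix whose columns are the frame's x, y, z axes.
In Python, from plant import manip, read_camera, look_for, tip_of gives the robot as it stands.
- The arm moves only by the tool step_arm, never from a script. Its argument "targets" is a list of rows, each a list of 7 numbers: the turn, a rotation vector about the tool's x, y, z in degrees, then the shift along the tool's x, y, z in cm, then the finger opening in cm, from 0 to 8.54. In form: [[rx, ry, rz, tx, ty, tz, claw], ...]. A call has 1 to 5 rows; each row is the pose to reach, as a shift and turn from the pose commanded when the call began, along the tool's axes at that moment; what a row does not reach only later rows make up. A row lasts 1/12 s, in which the tool goes at most 41.7 mm and 7.16 degrees, less where a joint would pass 70% of its speed; a pose out of reach is approached as far as the arm can. A call with a gripper value outside its range is refused whole. The fingers move at their own pace and stop on an object; "newtons" is the grip in N (left out, the last holds). Time passes only in rows, so rows that repeat a pose let the fingers close. It gives the time, the measured TCP pose, the force and the opening at its end, in the units of the state.
- manip.sense(): the state, without advancing time (a new reading comes with each control period).
- read_camera(name): name is "side" or "top"; returns a dict with "img" (400x640x3 uint8, blue, green, red), "z_map" (400x640 float32, m along the optical axis (not along the pixel's ray), 0 where there is no reading), "fov_y" (degrees; the focal length in pixels is half the picture's height over the tangent of half this angle, whatever the lens; pixels are square), "cx", "cy" (the principal point, pixels), "world_from_camera" (4x4, takes a point from camera to world coordinates). Camera axes: x right, y down, z forward; pixel columns grow to the right and rows downward; lengths in m; the calibration is good to about 2 mm. A picture is of the moment at which its call begins.
- manip.hand_in(): hands the job in, once; it reports no verdict.
Trained networks look in a picture, given as the dict that the camera call returned (one of the last four; its "shot" number tells which), for a name from the list of things; names that differ only in an ending like _2 or _b are one class to them, and where a whole thing is asked for, a point or a joint stands for the part that bears it (a point fixed in the world has none). Each returns a list of dicts, best first, with "p" (0 to 1); they miss things now and then, are a little off and sometimes report something else, mostly with a low value. They report only what shows in the picture. A call takes as long as a camera call. They do not tell look-alikes from the thing itself.
- look_for(query, picture): "at" ([x, y, z] in m, in world coordinates, good to about 4 mm: the middle of the surface that is visible of it).
- tip_of(query, picture): "at" ([x, y, z] in m, in world coordinates, good to about 4 mm: a listed point, or the origin of a listed thing).
The state is a dict: "clock": time; "joint_positions": joint angles; "qd": joint speeds; "joint_efforts": joint torques, N m; "tool_pos": TCP position; "eef_rot": TCP orientation; "wrist_force": force on the tool from outside, world axes, zero at the start; "torque": the same for the moment, N m; "opening": finger opening in m.
Only numpy, scipy, OpenCV 4.12 (cv2) and the standard library are available. Lean on these libraries where they do the work, as an engineer would, in place of code of your own. Each camera call takes 0.05 s, during which the arm holds its last target.

## Working session

There is one attempt and no reset: what is moved stays moved. The work goes in short steps, Python scripts to look and compute and a tool call to move; the robot and the scene stay as the last step left them, time stands still between calls to the robot, and variables do not carry over. Pictures are saved under pics/ and viewed, and the job is handed in when it is done.

Besides the shell and the picture viewer there is one more tool, called after "Emit:" as a command line: name --pt "numbers of a row" for each row, then --argument value for the rest. step_arm: Moves the arm, as the interface text tells. Its arguments: {"type":"object","properties":{"targets":{"type":"array","items":{"type":"array","items":{"type":"number"}}},"newtons":{"type":"number"}},"required":["targets"]}

```bash
ls; mkdir -p pics; python3 - <<'E'
from plant import manip, read_camera, look_for, tip_of
import cv2, numpy as np
print(manip.tcp_to_grasp); s=manip.sense(); print(s)
for n in ("top","side"):
    p=read_camera(n); cv2.imwrite(f"pics/{n}1.png",p["img"])
    print(n,p["fov_y"],p["cx"],p["cy"],np.round(p["world_from_camera"],3).tolist())
    for q in ("mould","station","carriage","talc_pot","open_mould","tweezers"):
        print(q,"T",[(np.round(d["at"],3).tolist(),round(d["p"],2)) for d in tip_of(q,p)[:4]])
    for q in ("sprue","nest_seat","knob_grip","nozzle_tip"):
        print(q,"T",[(np.round(d["at"],3).tolist(),round(d["p"],2)) for d in tip_of(q,p)[:4]])
print(manip.sense()["clock"])
E
```

```text
pics
0.0187
{'clock': 0.0, 'joint_positions': array([-1.14842890e+00,  3.53636590e-01,  1.63411414e+00, -1.27270742e-06,
        1.15521823e+00, -2.40691753e-03]), 'qd': array([ 0.00013901,  0.00019787,  0.00198072, -0.00059424,  0.0007022 ,
       -0.00015725]), 'joint_efforts': array([ 4.83591175e-04, -6.05254626e+01, -3.42071271e+01,  9.51342327e-05,
        9.63197846e-03,  1.22656675e-05]), 'tool_pos': array([ 0.25737512, -0.56903079,  0.23057746]), 'eef_rot': array([[ 9.11131542e-01,  4.12115269e-01, -5.65238763e-04],
       [ 4.12115656e-01, -9.11130677e-01,  1.25488037e-03],
       [ 2.14898503e-06, -1.37630483e-03, -9.99999053e-01]]), 'wrist_force': array([-0.22616021, -0.09697308,  0.48240895]), 'torque': array([ 0.00934241, -0.06264973, -0.05302024]), 'opening': 0.08514986875720233}
top 46.85788905594812 317.1886255345199 200.137323291715 [[-0.013, -0.993, 0.12, 0.387], [-1.0, 0.014, 0.011, -0.048], [-0.013, -0.12, -0.993, 1.434], [0.0, 0.0, 0.0, 1.0]]
mould T [([0.512, -0.271, 0.001], 0.82), ([0.497, -0.139, 0.003], 0.77), ([0.674, -0.458, -0.007], 0.6)]
station T [([0.52
[... 480 characters left out ...]
0086759583 312.3826527800851 205.63912839223437 [[0.883, -0.178, 0.435, -0.192], [-0.47, -0.344, 0.813, -1.452], [0.005, -0.922, -0.387, 0.741], [0.0, 0.0, 0.0, 1.0]]
mould T [([0.493, -0.135, 0.002], 0.76), ([0.509, -0.272, -0.0], 0.74), ([0.679, -0.462, 0.0], 0.35)]
station T [([0.519, 0.109, -0.001], 0.88), ([0.449, -0.372, -0.004], 0.4)]
carriage T [([0.53, 0.133, 0.005], 0.45)]
talc_pot T [([0.646, -0.14, 0.002], 0.79)]
open_mould T [([0.462, 0.393, -0.001], 0.73)]
tweezers T [([0.45, -0.374, -0.002], 0.55)]
sprue T [([0.461, -0.13, 0.018], 0.65), ([0.498, -0.238, 0.014], 0.53)]
nest_seat T [([0.507, -0.269, 0.001], 0.6), ([0.523, 0.137, 0.044], 0.55)]
knob_grip T []
nozzle_tip T []
1.1
```

View pics/top1.png

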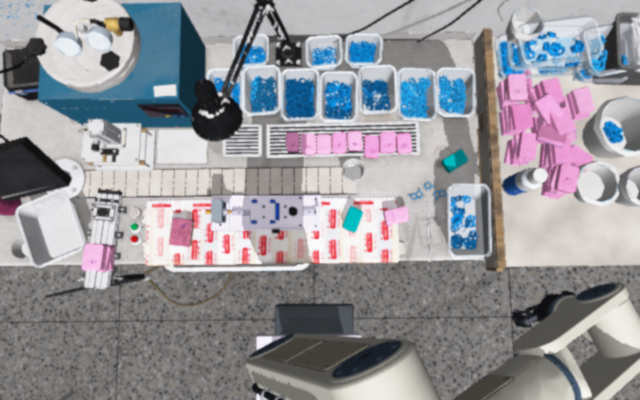

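View pics/side1.png

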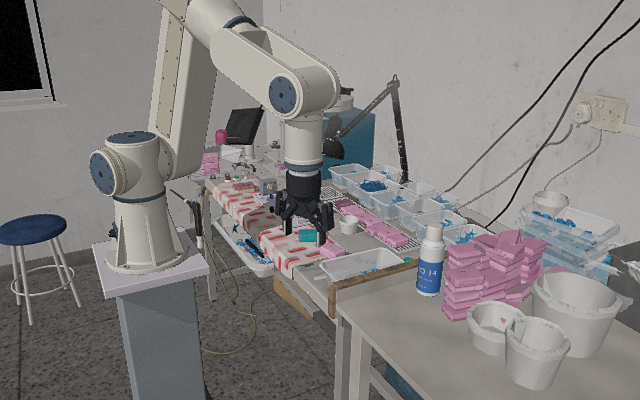

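Candidates in the top picture: the lone pink block at (397,215), turquoise look-alikes at (352,218) and (455,160), pink row at (290-405,143), heaps at (545,120), and a pink one on the far-left device at (97,257). The block at (397,215), right of the station (265,212), fits the description. I'll enlarge it to confirm and measure.

```bash
cat > h.py <<'E'
from plant import manip, read_camera, look_for, tip_of
import cv2, numpy as np
def world(p,us,vs,z=None):
    f=p["img"].shape[0]/2/np.tan(np.radians(p["fov_y"]/2)); W=np.array(p["world_from_camera"])
    us=np.asarray(us,float);vs=np.asarray(vs,float)
    d=np.stack([(us-p["cx"])/f,(vs-p["cy"])/f,np.ones_like(us)],-1)
    if z is None:
        Z=p["z_map"][np.round(vs).astype(int),np.round(us).astype(int)]
        return (d*Z[...,None])@W[:3,:3].T+W[:3,3]
    r=d@W[:3,:3].T; return W[:3,3]+r*((z-W[2,3])/r[...,2])[...,None]
def crop(p,u0,u1,v0,v1,k,name):
    cv2.imwrite("pics/"+name,cv2.resize(p["img"][v0:v1,u0:u1],None,fx=k,fy=k,interpolation=cv2.INTER_CUBIC))
E
python3 - <<'E'
from h import *
p=read_camera("top")
crop(p,330,430,180,250,8,"c_mould.png"); crop(p,200,330,180,250,6,"c_stat.png")
vs,us=np.mgrid[195:236,375:420]; us=us.ravel();vs=vs.ravel()
P=world(p,us,vs); hsv=cv2.cvtColor(p["img"],cv2.COLOR_BGR2HSV)[vs,us]
m=(hsv[:,0]>140)&(hsv[:,0]<172)&(hsv[:,1]>40)
print("pink",m.sum(), np.percentile(P[m][:,2],[5,50,95]))
t=m&(P[:,2]>0.02)
r=cv2.minAreaRect(P[t][:,:2].astype(np.float32)*1000); print(t.sum(),r,P[t].mean(0))
# blue of nest & height map
vs,us=np.mgrid[180:250,205:330]; us=us.ravel();vs=vs.ravel();P=world(p,us,vs)
hm=P[:,2].reshape(70,125)
cv2.imwrite("pics/hm.png",cv2.resize(np.clip(hm/0.1*255,0,255).astype(np.uint8),None,fx=6,fy=6,interpolation=0))
hsv=cv2.cvtColor(p["img"],cv2.COLOR_BGR2HSV)[vs,us]
m=(hsv[:,0]>100)&(hsv[:,0]<130)&(hsv[:,1]>90)
print("blue",m.sum())
s=(P[:,2]>0.005)&(P[:,2]<0.1)&(P[:,1]>-0.06)
print(cv2.minAreaRect(P[s][:,:2].astype(np.float32)*1000))
k=(P[:,2]>0.07)&(P[:,1]<0.1); print("knob",k.sum(),P[k].mean(0),P[k].max(0),P[k].min(0))
E
```

```text
pink 369 [0.0026875  0.02557224 0.03080147]
319 ((466.01593017578125, -173.15403747558594), (52.75557327270508, 290.0906982421875), 21.89972686767578) [ 0.50675808 -0.27261502  0.03062352]
blue 119
((513.145751953125, 129.39163208007812), (203.9155731201172, 377.6112060546875), 0.3454827666282654)
knob 87 [0.46267997 0.00185002 0.67361607] [0.53193137 0.05040195 1.43441011] [ 0.38744214 -0.04841391  0.07007595]
```

View pics/c_mould.png

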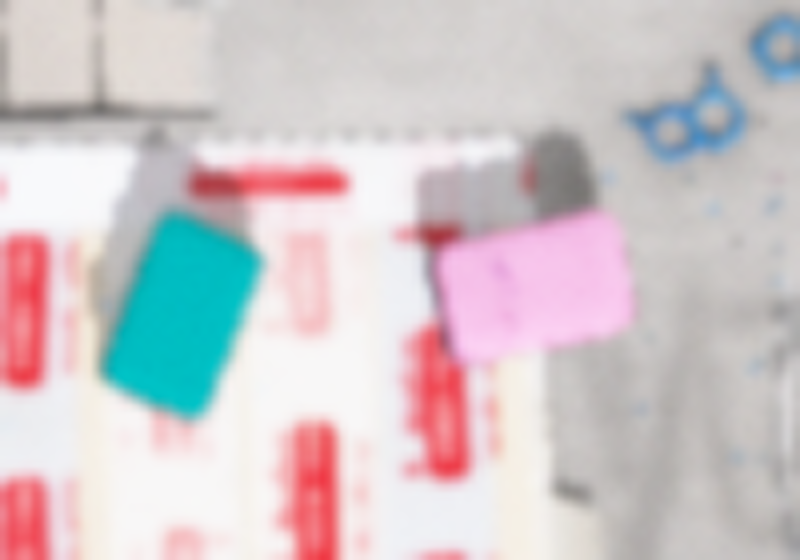

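View pics/c_stat.png

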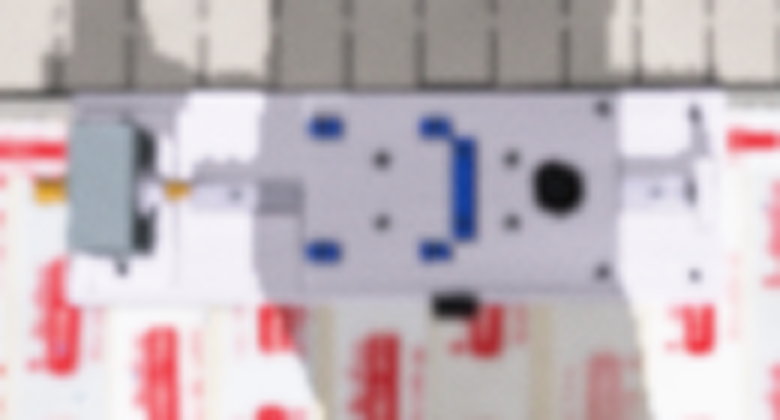

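View pics/hm.png

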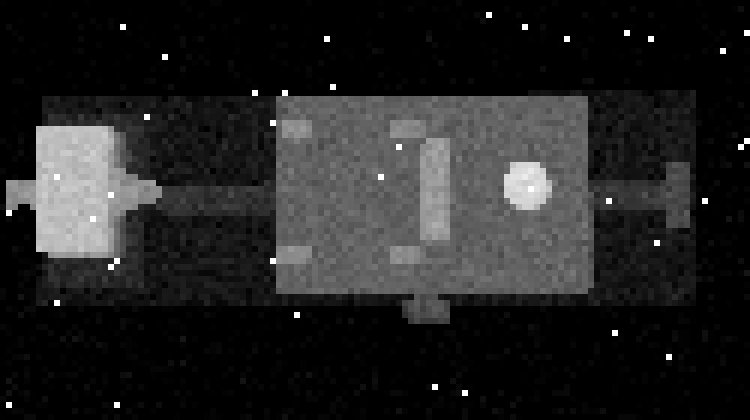

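The crop shows the pink block at (397,215), with its dark sprue end to the left. The turquoise block stands separate at (352,218). The carriage is at about (272,212), knob at (293,211), brass tip at (229,211). Next I'll fit these precisely.

```bash
python3 - <<'E'
from h import *
I=[];Z=[]
for i in range(3):
    p=read_camera("top"); I.append(p["img"]);Z.append(p["z_map"])
p["z_map"]=np.median(Z,0)
hsvI=cv2.cvtColor(p["img"],cv2.COLOR_BGR2HSV)
vs,us=np.mgrid[195:236,375:420]; us=us.ravel();vs=vs.ravel()
h=hsvI[vs,us]; P=world(p,us,vs)
m=(h[:,0]>140)&(h[:,0]<172)&(h[:,1]>40)&(P[:,2]>0.018)&(P[:,2]<0.04)
Q=world(p,us[m],vs[m],0.028)[:,:2]*1000
C=np.cov(Q.T);w,V=np.linalg.eigh(C); print("mould",m.sum(),Q.mean(0),np.sqrt(12*w),"axis",np.degrees(np.arctan2(V[1,1],V[0,1])))
print(cv2.minAreaRect(Q.astype(np.float32)), "z",np.median(P[m][:,2]))
f=lambda a,q:print(a,q.mean(0).round(1),len(q))
vs,us=np.mgrid[180:250,205:330]; us=us.ravel();vs=vs.ravel();P=world(p,us,vs);h=hsvI[vs,us]
# blue things
b=((h[:,0]>105)&(h[:,0]<125)&(h[:,1]>120)).reshape(70,125).astype(np.uint8)
n,lab,st,ce=cv2.connectedComponentsWithStats(b)
for i in range(1,n):
    if st[i,4]<6: continue
    q=world(p,[ce[i][0]+205],[ce[i][1]+180],0.056)[0]; print("blue",st[i,4],(q*1000).round(1))
# plate
pl=(P[:,2]>0.03)&(P[:,2]<0.065)&(P[:,1]<0.2)&(P[:,1]>0.03)
lab=cv2.connectedComponentsWithStats(cv2.morphologyEx(pl.reshape(70,125).astype(np.uint8),cv2.MORPH_CLOSE,np.ones((3,3))))
i=1+np.argmax(lab[2][1:,4]); mm=lab[1].ravel()==i
q=world(p,us[mm],vs[mm],0.040)[:,:2]*1000; print("plate",cv2.minAreaRect(q.astype(np.float32)),q.mean(0))
k=(P[:,2]>0.078)&(P[:,2]<0.1)&(P[:,1]>0.02)&(P[:,1]<0.08); q=world(p,us[k],vs[k],0.088)[:,:2]*1000; f("knob",q); print(np.ptp(q,0), np.median(P[k][:,2]))
k=(P[:,2]>0.066)&(P[:,2]<0.09)&(P[:,1]>0.2); q=world(p,us[k],vs[k],0.076)[:,:2]*1000; f("block",q);print(cv2.minAreaRect(q.astype(np.float32)))
t=tip_of("mould",p);t2=tip_of("sprue",p);print([np.round(d["at"],3) for d in t+t2])
for q in ("nozzle_tip","nest_seat","knob_grip"):print(q,[(np.round(d["at"],4),round(d["p"],2)) for d in tip_of(q,p)])
E
```

```text
mould 339 [ 506.63586045 -273.23353627] [44.38267278 71.43995909] axis 103.1988174663711
((506.05145263671875, -273.5171203613281), (45.977500915527344, 72.28519439697266), 11.31148624420166) z 0.02591080055835815
blue 9 [554.2 158.1  56. ]
blue 11 [553.1 102.6  56. ]
blue 49 [522.7  88.5  56. ]
blue 8 [492. 159.  56.]
blue 9 [491.4 102.8  56. ]
plate ((515.538330078125, 101.07115173339844), (138.05189514160156, 109.7675552368164), 89.24118041992188) [520.37015213 102.58596055]
knob [521.5  41. ] 45
[20.70435951 17.6824382 ] 0.08603188925079053
block [523.3 265.9] 253
((523.2665405273438, 265.21893310546875), (36.003021240234375, 59.5667724609375), 89.22357177734375)
[array([ 0.51 , -0.268, -0.003]), array([ 0.672, -0.458, -0.006]), array([ 0.499, -0.14 ,  0.003]), array([ 0.499, -0.235,  0.01 ]), array([ 0.466, -0.122,  0.017]), array([ 0.696, -0.496,  0.013])]
nozzle_tip []
nest_seat [(array([0.5253, 0.1368, 0.0454]), 0.69)]
knob_grip [(array([0.5203, 0.0465, 0.0705]), 0.68)]
```

```bash
cat > g.py <<'E'
import sys
from h import *
from scipy.spatial.transform import Rotation as R
def delta(x,y,z,yawy):
    s=manip.sense(); T=s["eef_rot"]; a=np.radians(yawy)
    Y=np.array([np.cos(a),np.sin(a),0]);Zc=np.array([0,0,-1.]);X=np.cross(Y,Zc)
    G=np.stack([X,Y,Zc],1)
    rv=np.degrees(R.from_matrix(T.T@G).as_rotvec()); t=T.T@(np.array([x,y,z])-s["tool_pos"])*100
    print("rot",rv.round(2),"shift",t.round(2),"pos",(s["tool_pos"]*1000).round(1),"F",s["wrist_force"].round(1),"op",s["opening"].round(4),"t",round(s["clock"],2))
if __name__=="__main__": delta(*map(float,sys.argv[1:5]))
E
python3 g.py 0.5068 -0.2735 0.13 12.5
```

```text
Traceback (most recent call last):
  File "g.py", line 10, in <module>
    if __name__=="__main__": delta(*map(float,sys.argv[1:5]))
                             ~~~~~^^^^^^^^^^^^^^^^^^^^^^^^^^^
  File "g.py", line 9, in delta
    print("rot",rv.round(2),"shift",t.round(2),"pos",(s["tool_pos"]*1000).round(1),"F",s["wrist_force"].round(1),"op",s["opening"].round(4),"t",round(s["clock"],2))
                                                                                                                      ^^^^^^^^^^^^^^^^^^
AttributeError: 'float' object has no attribute 'round'
```

```bash
sed -i 's/s\["opening"\].round(4)/round(s["opening"],4)/' g.py; python3 g.py 0.5068 -0.2735 0.13 12.5
```

```text
rot [ -0.    -0.   -78.16] shift [ 34.9  -16.69  10.13] pos [ 257.6 -569.4  231.3] F [-0.8  0.3 -0. ] op 0.0857 t 1.55
```

Emit:
step_arm --pt "0 0 -7 3.5 -1.7 0.6 8.5" --pt "0 0 -14 7 -3.4 1.2 8.5" --pt "0 0 -21 10.5 -5.1 1.8 8.5" --pt "0 0 -28 14 -6.8 2.4 8.5" --pt "0 0 -35 17.5 -8.4 3.0 8.5" --newtons 40

```text
clock: 1.97
tool_pos: [0.3831, -0.4194, 0.2012]
eef_rot: [[0.505, 0.863, 0.0], [0.863, -0.505, -0.0], [-0.0, 0.0, -1.0]]
wrist_force: [1.0, 0.2, -0.0]
opening: 0.0848
```

```bash
python3 g.py 0.5068 -0.2735 0.10 12.5
```

```text
rot [ 2.000e-02  1.000e-02 -4.285e+01] shift [18.84  3.3  10.12] pos [ 383.1 -419.4  201.2] F [ 1.   0.2 -0. ] op 0.0848 t 1.97
```

Emit:
step_arm --pt "0 0 -7 3.5 0.6 1.5 8.5" --pt "0 0 -14 7 1.2 3 8.5" --pt "0 0 -21 10.5 1.8 4.5 8.5" --pt "0 0 -28 14 2.4 6 8.5" --pt "0 0 -35 17 3.0 7.5 8.5"

```text
clock: 2.38
tool_pos: [0.4962, -0.288, 0.1258]
eef_rot: [[-0.082, 0.997, 0.001], [0.997, 0.082, -0.0], [-0.0, 0.001, -1.0]]
wrist_force: [0.3, -0.6, -0.0]
opening: 0.0852
```

```bash
python3 g.py 0.5068 -0.2735 0.08 12.5
```

```text
rot [ 0.03  0.01 -7.8 ] shift [1.36 1.18 4.58] pos [ 496.2 -288.   125.8] F [ 0.3 -0.6 -0. ] op 0.0852 t 2.38
```

Emit:
step_arm --pt "0 0 -4 0.8 0.6 1.5 8.5" --pt "0 0 -7.8 1.36 1.18 3 8.5" --pt "0 0 -7.8 1.36 1.18 4.5 8.5" --pt "0 0 -7.8 1.36 1.18 4.5 8.5" --pt "0 0 -7.8 1.36 1.18 4.5 8.5"

```text
clock: 2.8
tool_pos: [0.5052, -0.2751, 0.0808]
eef_rot: [[-0.21, 0.978, -0.002], [0.978, 0.21, 0.001], [0.001, -0.001, -1.0]]
wrist_force: [-0.1, -0.1, 0.3]
opening: 0.0849
```

```bash
python3 - <<'E'
from h import *
p=read_camera("top");crop(p,330,430,170,260,8,"a.png")
p=read_camera("side");crop(p,260,400,200,280,5,"b.png")
E
python3 g.py 0.5068 -0.2735 0.003 12.5
```

```text
rot [ 0.04  0.04 -0.41] shift [0.23 0.13 7.91] pos [ 506.  -275.9   82.1] F [ 0.7 -0.7  0.7] op 0.0849 t 2.9
```

View pics/a.png

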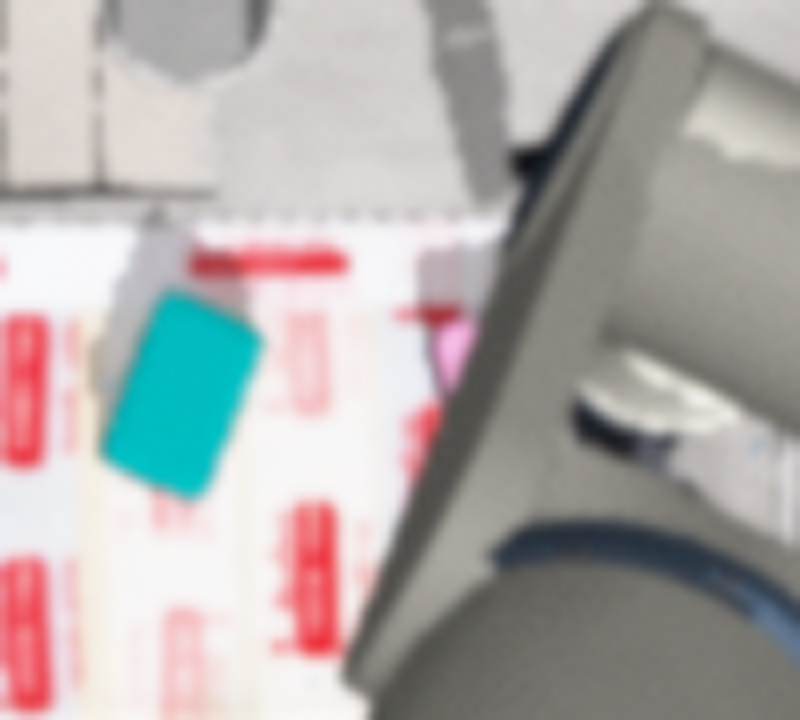

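View pics/b.png

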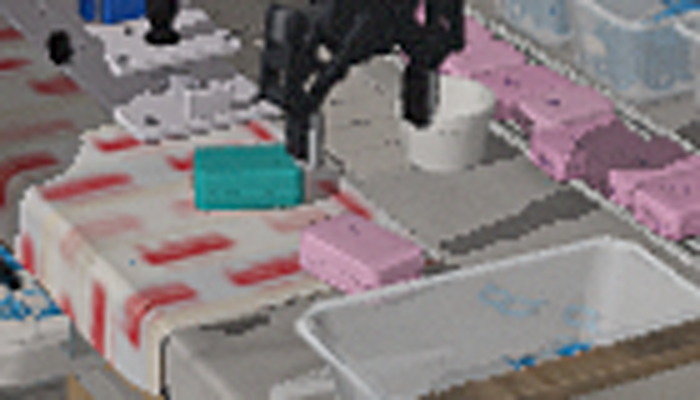

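The side view shows the fingers astride the pink mould (360,250 in crop), and its near end has no hole, so the sprue is on the far (left) end. Now I'll go down.

Emit:
step_arm --pt "0 0 -0.4 0.2 0.1 2.5 8.5" --pt "0 0 -0.4 0.2 0.1 5 8.5" --pt "0 0 -0.4 0.2 0.1 7 8.5" --pt "0 0 -0.4 0.2 0.1 7.7 8.5" --pt "0 0 -0.4 0.2 0.1 7.7 8.5"

```text
clock: 3.32
tool_pos: [0.5055, -0.2733, 0.0036]
eef_rot: [[-0.216, 0.976, -0.002], [0.976, 0.216, 0.001], [0.001, -0.001, -1.0]]
wrist_force: [-0.3, 0.4, 0.3]
opening: 0.0853
```

```bash
python3 g.py 0.5068 -0.2735 0.003 12.5
```

```text
rot [-0.08 -0.07 -0.01] shift [-0.05  0.12  0.06] pos [ 505.5 -273.3    3.6] F [-0.3  0.4  0.3] op 0.0853 t 3.32
```

Emit:
step_arm --pt "0 0 0 0 0.1 0 4.0" --pt "0 0 0 0 0.1 0 4.0" --pt "0 0 0 0 0.1 0 4.0" --pt "0 0 0 0 0.1 0 4.0" --pt "0 0 0 0 0.1 0 4.0"

```text
clock: 3.73
tool_pos: [0.5082, -0.2736, 0.006]
eef_rot: [[-0.217, 0.976, 0.002], [0.976, 0.217, -0.001], [-0.002, 0.002, -1.0]]
wrist_force: [-1.1, 0.3, 5.3]
opening: 0.0468
```

Emit:
step_arm --pt "0 0 0 0 0 0 4.0" --pt "0 0 0 0 0 0 4.0" --pt "0 0 0 0 0 0 4.0" --pt "0 0 0 0 0 0 4.0" --pt "0 0 0 0 0 0 4.0"

```text
clock: 4.15
tool_pos: [0.5082, -0.2737, 0.006]
eef_rot: [[-0.217, 0.976, 0.002], [0.976, 0.217, -0.001], [-0.002, 0.002, -1.0]]
wrist_force: [-1.1, -0.6, 6.6]
opening: 0.0471
```

Emit:
step_arm --pt "0 0 0 0 0 -1 4.0" --pt "0 0 0 0 0 -3 4.0" --pt "0 0 0 0 0 -6 4.0" --pt "0 0 0 0 0 -9 4.0" --pt "0 0 0 0 0 -12 4.0"

```text
clock: 4.57
tool_pos: [0.507, -0.2729, 0.1266]
eef_rot: [[-0.217, 0.976, 0.0], [0.976, 0.217, -0.0], [-0.0, 0.0, -1.0]]
wrist_force: [0.9, -0.1, -0.2]
opening: 0.0469
```

```bash
python3 - <<'E'
from h import *
p=read_camera("side");crop(p,240,400,170,280,5,"b2.png")
p=read_camera("top");crop(p,330,430,170,260,8,"a2.png")
E
python3 g.py 0.5233 0.1312 0.13 -0.6
```

```text
rot [ 0.43  0.29 13.14] shift [39.33 10.1  -0.14] pos [ 510.1 -274.6  130.3] F [ 0.8  0.3 -1.5] op 0.0472 t 4.67
```

View pics/b2.png

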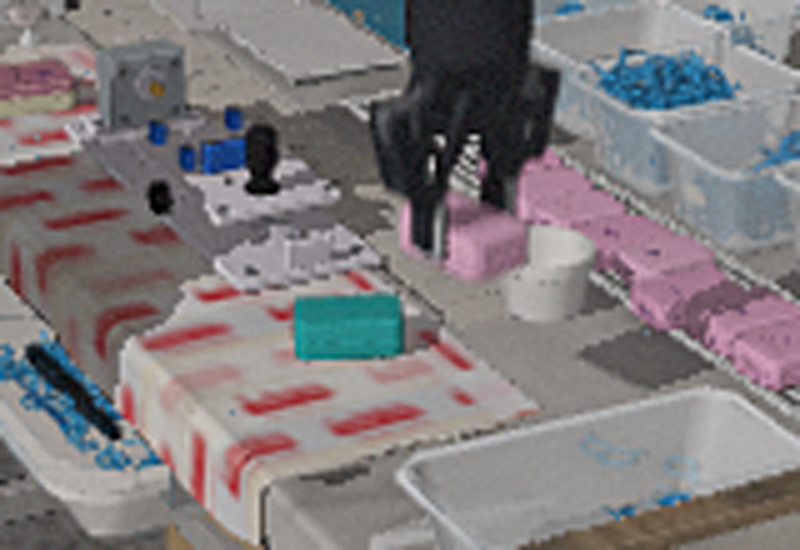

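View pics/a2.png

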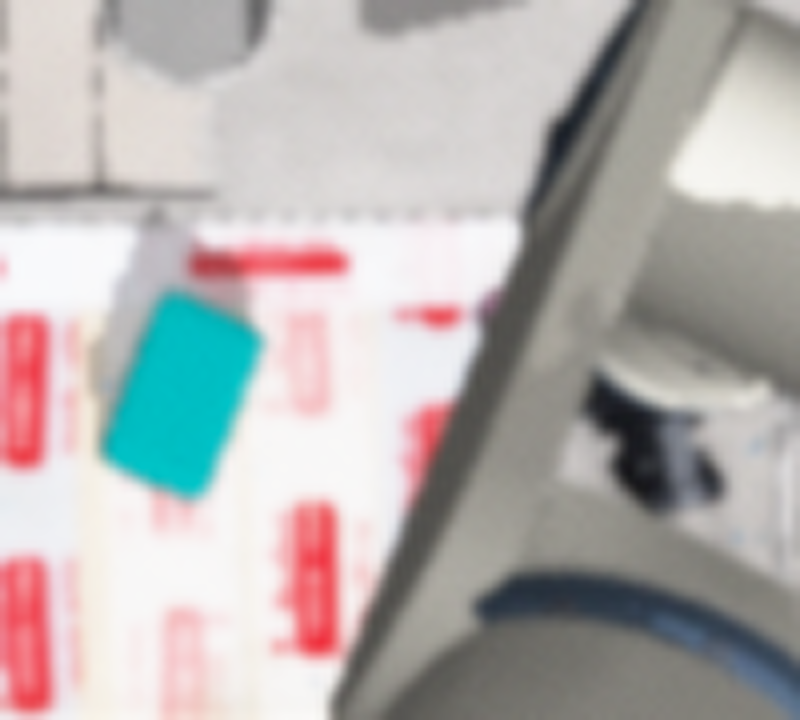

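The mould is held level and squarely (crop pixel 470,240), with the bench clear beneath it. Next: carry it to above the nest, 3 mm forward of the seat.

Emit:
step_arm --pt "0 0 2 3 0.8 -0.3 4" --pt "0 0 4 7 1.8 -0.6 4" --pt "0 0 6 11 2.8 -1 4" --pt "0 0 8 15 3.8 -1 4" --pt "0 0 10 19 4.8 -1 4"

```text
clock: 5.08
tool_pos: [0.5123, -0.0755, 0.1347]
eef_rot: [[-0.042, 0.999, 0.001], [0.999, 0.042, -0.0], [-0.0, 0.001, -1.0]]
wrist_force: [0.4, -0.4, -1.7]
opening: 0.0471
```

```bash
python3 g.py 0.5233 0.1345 0.14 -0.6
```

```text
rot [0.03 0.   3.  ] shift [20.93  1.98 -0.53] pos [512.3 -75.5 134.7] F [ 0.4 -0.4 -1.7] op 0.0471 t 5.08
```

Emit:
step_arm --pt "0 0 1 4 0.4 -0.5 4" --pt "0 0 2 8 0.8 -0.5 4" --pt "0 0 3 12 1.2 -0.5 4" --pt "0 0 3 16 1.6 -0.5 4" --pt "0 0 3 19.5 1.9 -0.5 4"

```text
clock: 5.5
tool_pos: [0.5227, 0.1209, 0.1396]
eef_rot: [[0.008, 1.0, 0.0], [1.0, -0.008, 0.0], [0.0, 0.0, -1.0]]
wrist_force: [1.7, -0.5, -0.4]
opening: 0.0469
```

Emit:
step_arm --pt "0 0 0 0.8 0 0 4" --pt "0 0 0 0.8 0 0 4" --pt "0 0 0 0.8 0 0 4"

```text
clock: 5.75
tool_pos: [0.5227, 0.1265, 0.1392]
eef_rot: [[0.006, 1.0, -0.001], [1.0, -0.006, -0.001], [-0.001, -0.001, -1.0]]
wrist_force: [0.5, -0.3, -0.8]
opening: 0.0471
```

```bash
python3 - <<'E'
from h import *
p=read_camera("top");crop(p,200,330,170,250,6,"a3.png")
p=read_camera("side");crop(p,230,350,140,240,6,"b3.png")
print([manip.sense()["tool_pos"].round(4)])
E
python3 g.py 0.5233 0.1345 0.062 -0.6; python3 g.py 0.5233 0.1345 0.062 -0.6;
```

```text
[array([0.5228, 0.1254, 0.1392])]
rot [-0.03  0.03  0.1 ] shift [0.92 0.04 7.72] pos [522.8 125.4 139.2] F [-0.4  0.1 -0.8] op 0.0472 t 5.85
rot [-0.03  0.03  0.1 ] shift [0.92 0.04 7.72] pos [522.8 125.4 139.2] F [-0.4  0.1 -0.8] op 0.0472 t 5.85
```

View pics/a3.png

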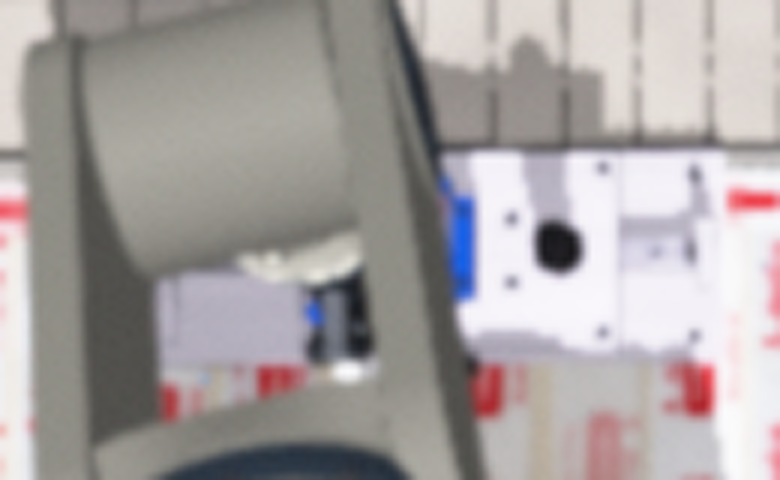

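View pics/b3.png

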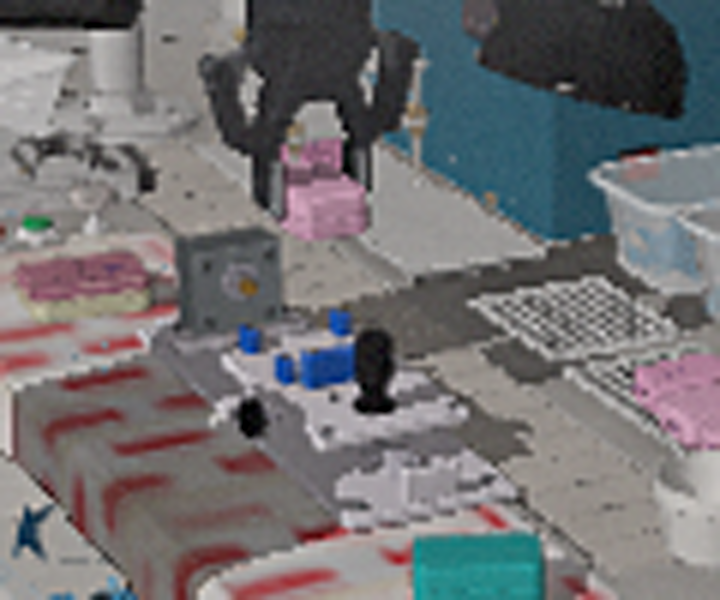

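The side view shows the mould hanging above and ahead of the nest (crop pixel 320,200), with the rear end without a hole towards us. I'll measure mould and cheeks in this same camera.

```bash
python3 - <<'E'
from h import *
Z=[]
for i in range(3):
    p=read_camera("side");Z.append(p["z_map"])
p["z_map"]=np.median(Z,0)
hsv=cv2.cvtColor(p["img"],cv2.COLOR_BGR2HSV)
vs,us=np.mgrid[140:240,230:350]; us=us.ravel();vs=vs.ravel();P=world(p,us,vs);h=hsv[vs,us]
m=(h[:,0]>140)&(h[:,0]<172)&(h[:,1]>40)&(us>274)&(us<294)&(vs<183)&(abs(P[:,1]-.12)<.08)
Q=P[m]*1000
print(len(Q),Q.min(0).round(1),Q.max(0).round(1),np.percentile(Q,[3,50,97],axis=0).round(1))
r=Q[Q[:,1]<np.percentile(Q[:,1],3)+5]; print("rear face",len(r),np.percentile(r,[3,50,97],axis=0).round(1))
b=(h[:,0]>105)&(h[:,0]<125)&(h[:,1]>120)&(P[:,2]>0.035)&(P[:,2]<.07)&(P[:,1]<.2)&(abs(P[:,0]-.523)<.06)
n,lab,st,ce=cv2.connectedComponentsWithStats(b.reshape(100,120).astype(np.uint8))
for i in range(1,n):
    q=P[lab.ravel()==i]*1000
    if len(q)>5: print(len(q),np.percentile(q,[5,50,95],axis=0).round(1).tolist())
k=(h[:,2]<50)&(abs(P[:,0]-.52)<.03)&(abs(P[:,1]-.045)<.03)&(P[:,2]>.045); q=P[k]*1000;print("knob",len(q),np.percentile(q,[5,50,95],axis=0).round(1).tolist())
s=manip.sense();print(s["tool_pos"].round(4),s["clock"])
E
```

```text
164 [494.7  82.4 133.1] [545.8 156.3 240.8] [[497.9  83.3 136.5]
 [518.7  94.1 157.3]
 [541.5 147.3 177.6]]
rear face 48 [[502.9  82.7 137.2]
 [522.6  86.8 148.5]
 [538.5  88.3 160.3]]
11 [[549.6, 147.8, 45.3], [553.0, 152.7, 49.9], [556.1, 159.8, 55.5]]
12 [[487.2, 150.3, 43.4], [488.8, 154.1, 50.2], [494.8, 160.3, 56.6]]
12 [[485.9, 89.7, 44.5], [488.7, 98.0, 50.8], [493.7, 104.2, 55.8]]
52 [[497.8, 77.3, 43.7], [510.8, 83.0, 53.3], [525.5, 90.2, 62.0]]
knob 65 [[511.3, 27.9, 47.5], [518.3, 31.8, 71.0], [526.4, 41.5, 88.8]]
[0.5232 0.1253 0.1393] 6.0
```

Emit:
step_arm --pt "0 0 0 0.5 0 2 4" --pt "0 0 0 0.9 0 4 4" --pt "0 0 0 0.9 0 6 4" --pt "0 0 0 0.9 0 6.5 4" --pt "0 0 0 0.9 0 6.5 4"

```text
clock: 6.42
tool_pos: [0.5222, 0.1345, 0.073]
eef_rot: [[0.009, 1.0, -0.003], [1.0, -0.009, -0.001], [-0.001, -0.003, -1.0]]
wrist_force: [-0.5, 0.0, -1.1]
opening: 0.0466
```

```bash
python3 - <<'E'
from h import *
Z=[]
for i in range(3):
    p=read_camera("side");Z.append(p["z_map"])
crop(p,230,350,140,240,6,"b4.png")
p["z_map"]=np.median(Z,0)
hsv=cv2.cvtColor(p["img"],cv2.COLOR_BGR2HSV)
vs,us=np.mgrid[140:240,230:350]; us=us.ravel();vs=vs.ravel();P=world(p,us,vs);h=hsv[vs,us]
m=(h[:,0]>140)&(h[:,0]<172)&(h[:,1]>40)&(us<300)&(abs(P[:,1]-.12)<.08)&(abs(P[:,0]-.52)<.04)
Q=P[m]*1000
print(len(Q),np.percentile(Q,[3,50,97],axis=0).round(1))
r=Q[Q[:,1]<np.percentile(Q[:,1],3)+5]; print("rear face",len(r),np.percentile(r,[3,50,97],axis=0).round(1))
p=read_camera("top");crop(p,200,330,170,250,6,"a4.png")
E
python3 g.py 0.5233 0.1345 0.046 -0.6
```

```text
166 [[499.   91.3  70.7]
 [520.4 103.8  93. ]
 [544.6 155.5 143.6]]
rear face 32 [[504.2  89.4  73.7]
 [526.1  94.7  84.5]
 [541.5  95.8  96.2]]
rot [ 0.1  -0.03  0.11] shift [-0.09 -0.09  2.95] pos [524.2 135.4  75.5] F [ 0.6  0.3 -0.7] op 0.047 t 6.62
```

View pics/b4.png

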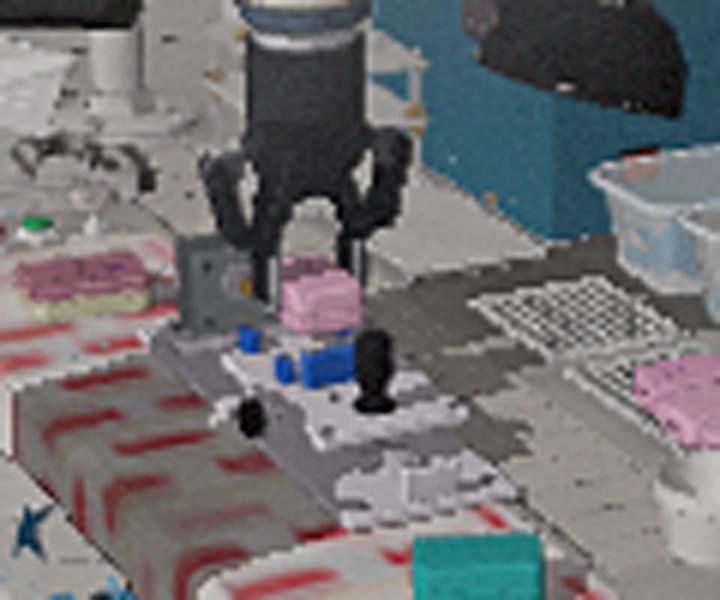

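View pics/a4.png

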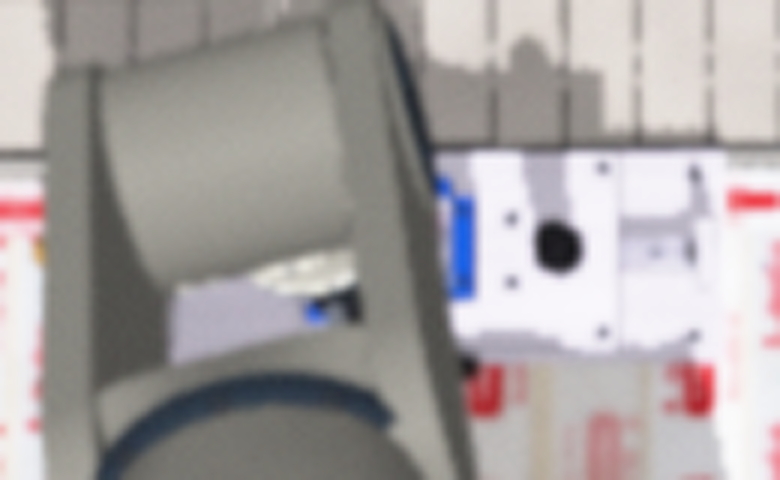

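Emit:
step_arm --pt "0 0 0 0 0 0.6 4" --pt "0 0 0 0 0 1.2 4" --pt "0 0 0 0 0 1.7 4" --pt "0 0 0 0 0 2.1 4" --pt "0 0 0 0 0 2.1 4"

```text
clock: 7.03
tool_pos: [0.5226, 0.1354, 0.0522]
eef_rot: [[0.008, 1.0, -0.002], [1.0, -0.008, -0.0], [-0.0, -0.002, -1.0]]
wrist_force: [-0.6, 0.3, -1.1]
opening: 0.047
```

Emit:
step_arm --pt "0 0 0 0 0 0.2 4" --pt "0 0 0 0 0 0.4 4" --pt "0 0 0 0 0 0.5 4" --pt "0 0 0 0 0 0.5 4"

```text
clock: 7.37
tool_pos: [0.5232, 0.1355, 0.0481]
eef_rot: [[0.008, 1.0, -0.0], [1.0, -0.008, -0.0], [-0.0, -0.0, -1.0]]
wrist_force: [0.2, -0.1, -0.1]
opening: 0.0472
```

```bash
python3 - <<'E'
from h import *
p=read_camera("side");crop(p,250,320,170,220,10,"b5.png")
E
python3 g.py 0.5233 0.1345 0.046 -0.6
```

```text
rot [-0.   -0.    0.14] shift [-0.1   0.01  0.22] pos [523.2 135.5  48.2] F [ 0.6 -0.1 -1.1] op 0.0472 t 7.42
```

View pics/b5.png

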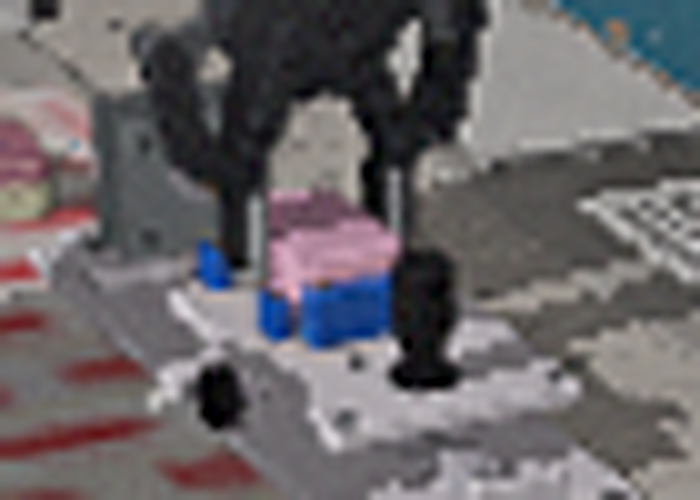

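The mould sits between the cheeks, ahead of the backstop (crop pixel 330,255), without resistance so far. Lowering the last millimetres until contact.

Emit:
step_arm --pt "0 0 0 0 0 0.1 4" --pt "0 0 0 0 0 0.2 4" --pt "0 0 0 0 0 0.25 4" --pt "0 0 0 0 0 0.25 4"

```text
clock: 7.75
tool_pos: [0.5233, 0.1356, 0.046]
eef_rot: [[0.008, 1.0, 0.0], [1.0, -0.008, 0.0], [0.0, 0.0, -1.0]]
wrist_force: [-0.8, 0.0, 2.5]
opening: 0.0469
```

Emit:
step_arm --pt "0 0 0 0 0 0 7" --pt "0 0 0 0 0 0 7" --pt "0 0 0 0 0 0 7" --pt "0 0 0 0 0 0 7" --pt "0 0 0 0 0 0 7"

```text
clock: 8.17
tool_pos: [0.5233, 0.1355, 0.0458]
eef_rot: [[0.008, 1.0, 0.0], [1.0, -0.008, 0.0], [0.0, 0.0, -1.0]]
wrist_force: [1.1, -0.5, 1.2]
opening: 0.0701
```

Emit:
step_arm --pt "0 0 0 0 0 -0.5 7" --pt "0 0 0 0 0 -2 7" --pt "0 0 0 0 0 -5 7" --pt "0 0 0 0 0 -8 7" --pt "0 0 0 0 0 -11 7"

```text
clock: 8.58
tool_pos: [0.5229, 0.1354, 0.1572]
eef_rot: [[0.008, 1.0, -0.001], [1.0, -0.008, -0.0], [-0.0, -0.001, -1.0]]
wrist_force: [0.7, -0.4, 0.9]
opening: 0.0701
```

Emit:
step_arm --pt "0 0 0 -3 0 0 8" --pt "0 0 0 -7 0 0 8" --pt "0 0 0 -11 0 0 8" --pt "0 0 0 -15 0 0 8" --pt "0 0 0 -19 0 0 8"

```text
clock: 9.0
tool_pos: [0.5215, -0.0561, 0.1564]
eef_rot: [[0.007, 1.0, 0.001], [1.0, -0.007, -0.0], [-0.0, 0.001, -1.0]]
wrist_force: [0.7, 0.7, -0.8]
opening: 0.0801
```

```bash
python3 - <<'E'
from h import *
p=read_camera("side");crop(p,250,320,170,220,10,"b6.png")
p=read_camera("top");crop(p,200,330,170,250,6,"a6.png")
hsvI=cv2.cvtColor(p["img"],cv2.COLOR_BGR2HSV)
vs,us=np.mgrid[190:230,235:295]; us=us.ravel();vs=vs.ravel();h=hsvI[vs,us]
m=(h[:,0]>140)&(h[:,0]<172)&(h[:,1]>40)
q=world(p,us[m],vs[m],.068)[:,:2]*1000; print(len(q), len(q) and (q.mean(0),cv2.minAreaRect(q.astype(np.float32))))
E
python3 g.py 0.5216 0.0410 0.12 -0.6
```

```text
384 (array([522.13754012, 133.60204958]), ((522.1810913085938, 133.53952026367188), (74.43370056152344, 47.875267028808594), 89.19454193115234))
rot [ 0.05  0.08 -0.1 ] shift [10.03 -0.13  3.62] pos [521.7 -59.2 156.4] F [0.2 0.7 0.6] op 0.0796 t 9.1
```

View pics/b6.png

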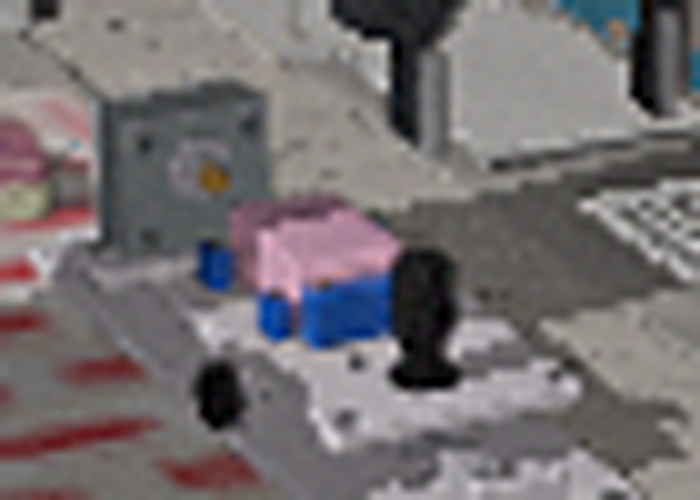

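View pics/a6.png

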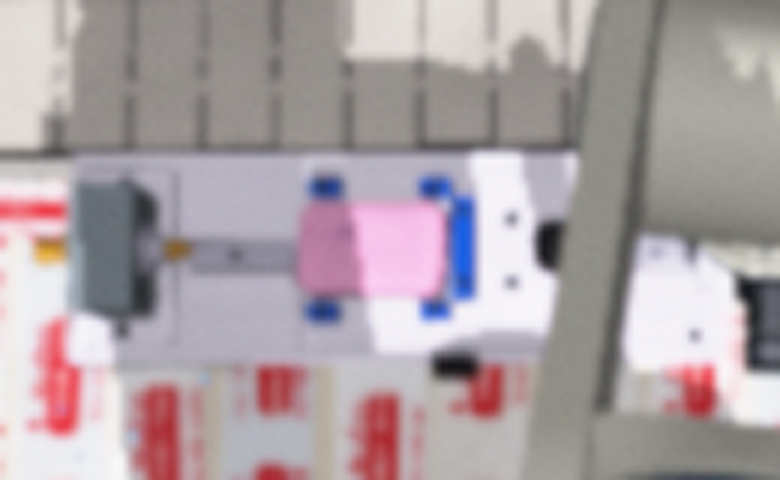

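The mould lies flat and square in the nest (yaw 89.2° against the 89.3° axis, about 2 to 3 mm ahead of the backstop), with its sprue towards the nozzle. Now the knob.

Emit:
step_arm --pt "0 0 0 3 0 1 7" --pt "0 0 0 6 0 2 7" --pt "0 0 0 9 0 3 7" --pt "0 0 0 10 0 3.6 7" --pt "0 0 0 10 0 3.6 7"

```text
clock: 9.52
tool_pos: [0.5216, 0.0478, 0.1188]
eef_rot: [[0.005, 1.0, -0.002], [1.0, -0.005, 0.0], [0.0, -0.002, -1.0]]
wrist_force: [0.3, 0.3, -0.1]
opening: 0.0702
```

```bash
python3 - <<'E'
from h import *
p=read_camera("side");crop(p,230,340,150,230,7,"b7.png")
E
python3 g.py 0.5219 0.0411 0.055 -0.6
```

```text
rot [-0.07  0.01  0.3 ] shift [-0.55 -0.    6.45] pos [522.   46.6 119.5] F [ 0.9 -0.1  0.4] op 0.0699 t 9.57
```

View pics/b7.png

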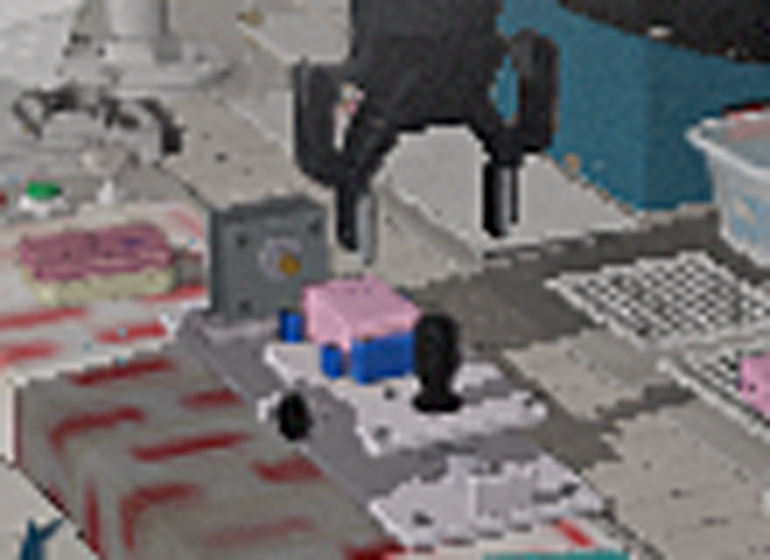

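Emit:
step_arm --pt "0 0 0 -0.5 0 1.5 7" --pt "0 0 0 -0.6 0 3 7" --pt "0 0 0 -0.6 0 4.5 7" --pt "0 0 0 -0.6 0 6 7" --pt "0 0 0 -0.6 0 6.4 7"

```text
clock: 9.98
tool_pos: [0.5216, 0.0384, 0.0546]
eef_rot: [[0.009, 1.0, -0.002], [1.0, -0.009, -0.0], [-0.0, -0.002, -1.0]]
wrist_force: [-1.0, 0.4, 0.2]
opening: 0.0701
```

Emit:
step_arm --pt "0 0 0.3 0 0 0 7" --pt "0 0 0.3 0 0 0 5" --pt "0 0 0.3 0 0 0 3"

```text
clock: 10.23
tool_pos: [0.5232, 0.0392, 0.0568]
eef_rot: [[0.014, 1.0, 0.001], [1.0, -0.014, 0.0], [0.0, 0.001, -1.0]]
wrist_force: [-1.2, -0.3, -0.0]
opening: 0.047
```

```bash
python3 - <<'E'
from h import *
p=read_camera("side");crop(p,240,310,165,225,10,"b8.png")
p=read_camera("top");crop(p,200,330,170,250,6,"a8.png")
E
python3 g.py 0.5219 0.0411 0.055 -0.6
```

```text
rot [ 0.09 -0.01 -0.17] shift [ 0.17 -0.13  0.17] pos [523.2  39.4  56.7] F [-0.5  0.3  0.4] op 0.0317 t 10.33
```

View pics/b8.png

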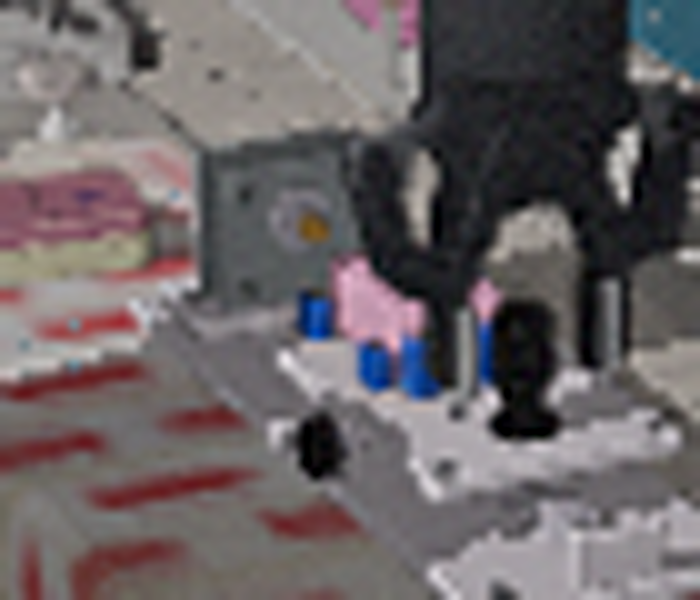

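View pics/a8.png

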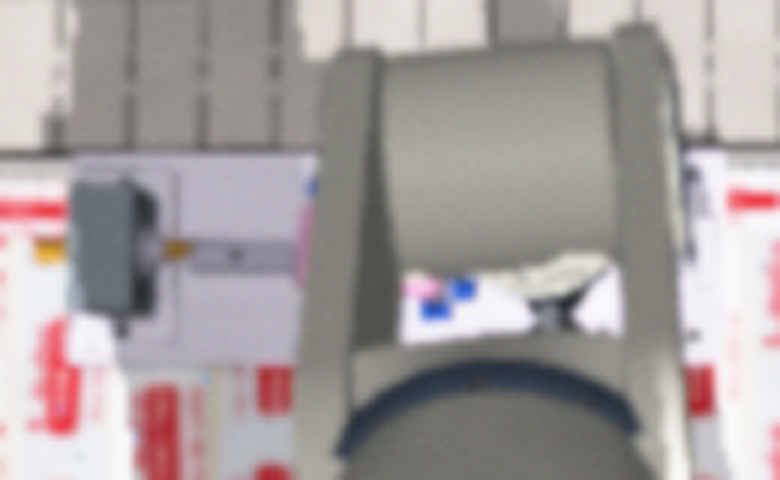

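The fingers straddle the knob (side crop 525,350) at the right height. Closing with a small correction.

Emit:
step_arm --pt "0 0 0 0.15 -0.1 0.1 3.2" --pt "0 0 0 0.15 -0.1 0.1 2.6" --pt "0 0 0 0.15 -0.1 0.1 1.5" --pt "0 0 0 0.15 -0.1 0.1 1.5" --pt "0 0 0 0.15 -0.1 0.1 1.5" --newtons 70

```text
clock: 10.75
tool_pos: [0.5234, 0.0413, 0.0557]
eef_rot: [[0.013, 1.0, 0.004], [1.0, -0.013, 0.0], [0.0, 0.004, -1.0]]
wrist_force: [5.7, 0.8, 5.1]
opening: 0.0211
```

```bash
python3 g.py 0.523 0.089 0.055 -0.6
```

```text
rot [ 0.2  -0.02 -0.15] shift [ 4.77 -0.1   0.07] pos [523.4  41.3  55.7] F [5.7 0.8 5.1] op 0.0211 t 10.75
```

Emit:
step_arm --pt "0 0 0 0.3 0.1 -0.05 1.5" --pt "0 0 0 1 0.1 -0.05 1.5" --pt "0 0 0 1.8 0.1 -0.05 1.5" --pt "0 0 0 2.4 0.1 -0.05 1.5" --pt "0 0 0 3 0.1 -0.05 1.5"

```text
clock: 11.17
tool_pos: [0.5236, 0.0719, 0.0557]
eef_rot: [[0.013, 1.0, 0.001], [1.0, -0.013, 0.0], [0.0, 0.001, -1.0]]
wrist_force: [3.9, -1.3, 5.2]
opening: 0.0207
```

Emit:
step_arm --pt "0 0 0 0.5 0 0 1.5" --pt "0 0 0 1.0 0 0 1.5" --pt "0 0 0 1.3 0 0 1.5" --pt "0 0 0 1.5 0 0 1.5" --pt "0 0 0 1.5 0 0 1.5"

```text
clock: 11.58
tool_pos: [0.5237, 0.0873, 0.0557]
eef_rot: [[0.013, 1.0, 0.001], [1.0, -0.013, 0.001], [0.001, 0.001, -1.0]]
wrist_force: [3.2, 2.0, 5.4]
opening: 0.0207
```

```bash
python3 - <<'E'
from h import *
p=read_camera("side");crop(p,230,310,155,215,10,"b9.png")
p=read_camera("top");crop(p,200,330,170,250,6,"a9.png")
E
python3 g.py 0.523 0.0983 0.055 -0.6
```

```text
rot [ 0.07 -0.04 -0.14] shift [ 1.11 -0.09  0.07] pos [523.7  87.2  55.7] F [4.1 1.9 5.9] op 0.0209 t 11.68
```

View pics/b9.png

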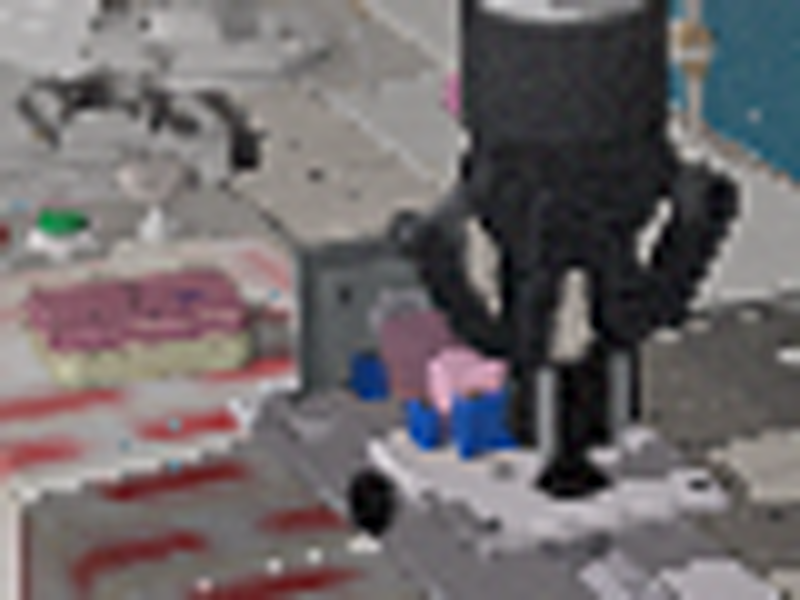

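View pics/a9.png

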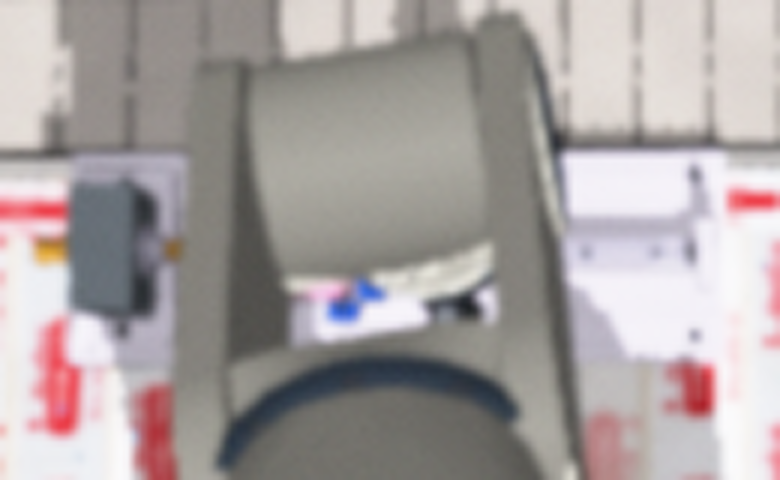

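The carriage follows (46 mm so far), the mould still in its nest. Now slower, watching Fy.

Emit:
step_arm --pt "0 0 0 0.1 0 0 1.5" --pt "0 0 0 0.2 0 0 1.5" --pt "0 0 0 0.3 0 0 1.5" --pt "0 0 0 0.4 0 0 1.5" --pt "0 0 0 0.5 0 0 1.5"

```text
clock: 12.1
tool_pos: [0.5237, 0.0918, 0.0556]
eef_rot: [[0.013, 1.0, 0.001], [1.0, -0.013, 0.0], [0.0, 0.001, -1.0]]
wrist_force: [4.3, -1.6, 6.0]
opening: 0.0208
```

Emit:
step_arm --pt "0 0 0 0.07 0 0 1.5" --pt "0 0 0 0.13 0 0 1.5" --pt "0 0 0 0.2 0 0 1.5"

```text
clock: 12.35
tool_pos: [0.5238, 0.0938, 0.0557]
eef_rot: [[0.013, 1.0, 0.001], [1.0, -0.013, 0.0], [0.0, 0.001, -1.0]]
wrist_force: [4.3, -1.1, 5.9]
opening: 0.021
```

Emit:
step_arm --pt "0 0 0 0.07 0 0 1.5" --pt "0 0 0 0.13 0 0 1.5" --pt "0 0 0 0.2 0 0 1.5"

```text
clock: 12.6
tool_pos: [0.5238, 0.0958, 0.0557]
eef_rot: [[0.013, 1.0, 0.001], [1.0, -0.013, 0.0], [0.0, 0.001, -1.0]]
wrist_force: [3.8, -1.5, 6.4]
opening: 0.0207
```

Emit:
step_arm --pt "0 0 0 0.07 0 0 1.5" --pt "0 0 0 0.13 0 0 1.5" --pt "0 0 0 0.2 0 0 1.5"

```text
clock: 12.85
tool_pos: [0.5238, 0.0977, 0.0557]
eef_rot: [[0.013, 1.0, 0.001], [1.0, -0.013, 0.0], [0.0, 0.001, -1.0]]
wrist_force: [4.3, -2.5, 5.1]
opening: 0.0208
```

Emit:
step_arm --pt "0 0 0 0.05 0 0 1.5" --pt "0 0 0 0.1 0 0 1.5" --pt "0 0 0 0.15 0 0 1.5"

```text
clock: 13.1
tool_pos: [0.5238, 0.0991, 0.0557]
eef_rot: [[0.013, 1.0, 0.001], [1.0, -0.013, -0.0], [-0.0, 0.001, -1.0]]
wrist_force: [4.9, -4.6, 6.5]
opening: 0.0211
```

Emit:
step_arm --pt "0 0 0 0.05 0 0 1.5" --pt "0 0 0 0.1 0 0 1.5" --pt "0 0 0 0.15 0 0 1.5"

```text
clock: 13.35
tool_pos: [0.5238, 0.1001, 0.0557]
eef_rot: [[0.013, 1.0, 0.001], [1.0, -0.013, -0.001], [-0.001, 0.001, -1.0]]
wrist_force: [4.1, -6.2, 6.0]
opening: 0.021
```

Contact with the tip at about y = 98 to 99 mm. Pressing on gently.

Emit:
step_arm --pt "0 0 0 0.07 0 0 1.5" --pt "0 0 0 0.13 0 0 1.5" --pt "0 0 0 0.2 0 0 1.5" --pt "0 0 0 0.2 0 0 1.5"

```text
clock: 13.68
tool_pos: [0.5238, 0.102, 0.0557]
eef_rot: [[0.012, 1.0, 0.001], [1.0, -0.012, -0.001], [-0.001, 0.001, -1.0]]
wrist_force: [4.0, -6.8, 6.7]
opening: 0.021
```

Emit:
step_arm --pt "0 0 0 0.07 0 0 1.5" --pt "0 0 0 0.13 0 0 1.5" --pt "0 0 0 0.2 0 0 1.5" --pt "0 0 0 0.2 0 0 1.5"

```text
clock: 14.02
tool_pos: [0.5238, 0.1037, 0.0557]
eef_rot: [[0.012, 1.0, 0.001], [1.0, -0.012, -0.001], [-0.001, 0.001, -1.0]]
wrist_force: [3.8, -8.8, 6.9]
opening: 0.0211
```

```bash
python3 - <<'E'
from h import *
p=read_camera("top");crop(p,200,300,170,250,8,"a10.png")
p=read_camera("side");crop(p,240,310,160,220,10,"b10.png")
s=manip.sense();print(s["tool_pos"],s["wrist_force"],s["clock"])
E
```

```text
[0.52380376 0.10374974 0.05567967] [ 3.24398807 -8.41463794  8.07192941] 14.1167
```

View pics/a10.png

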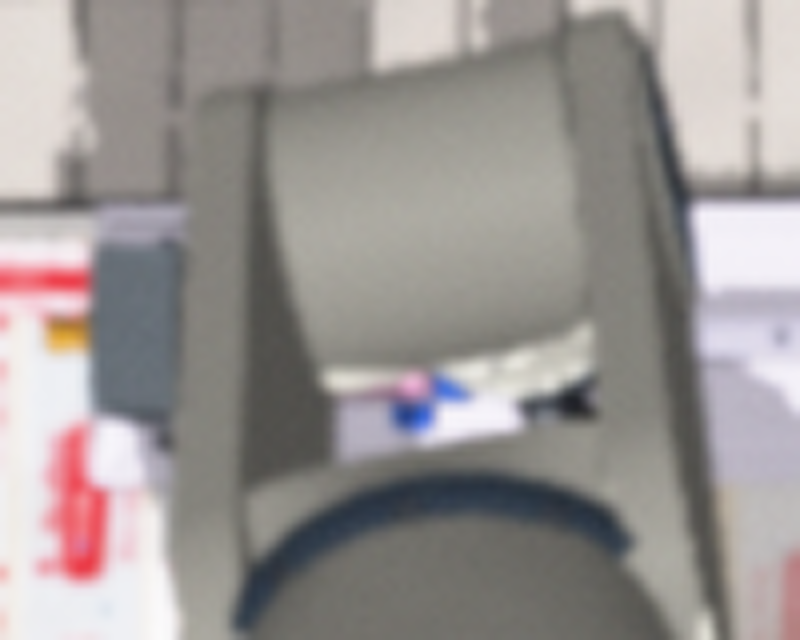

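View pics/b10.png

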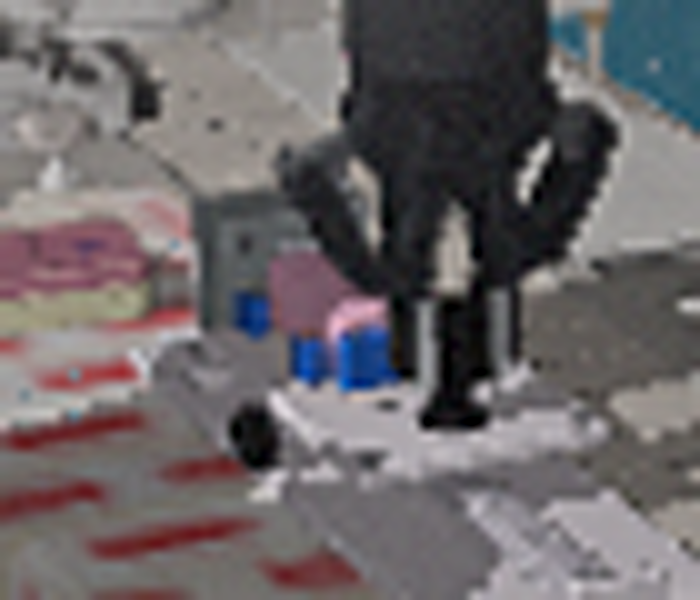

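The mould stands against the nozzle, level, with its rear at the backstop (side crop 325,300). The force follows the spring law. A bit over 2 mm more.

Emit:
step_arm --pt "0 0 0 0.06 0 0 1.5" --pt "0 0 0 0.12 0 0 1.5" --pt "0 0 0 0.18 0 0 1.5" --pt "0 0 0 0.18 0 0 1.5" --pt "0 0 0 0.18 0 0 1.5"

```text
clock: 14.53
tool_pos: [0.5238, 0.1053, 0.0556]
eef_rot: [[0.012, 1.0, 0.001], [1.0, -0.012, -0.002], [-0.001, 0.001, -1.0]]
wrist_force: [4.5, -10.3, 7.6]
opening: 0.0209
```

```bash
python3 - <<'E'
from h import *
F=[]
for i in range(6):
    read_camera("top"); s=manip.sense();F.append(s["wrist_force"])
print(np.mean(F,0),np.std(F,0),s["tool_pos"],s["clock"])
E
```

```text
[ 4.75678482 -9.76119297  7.38659601] [0.67860157 0.46309731 0.26817818] [0.5238163  0.10530698 0.05565027] 14.8333
```

Emit:
step_arm --pt "0 0 0 0.05 0 0 1.5" --pt "0 0 0 0.1 0 0 1.5" --pt "0 0 0 0.14 0 0 1.5" --pt "0 0 0 0.14 0 0 1.5" --pt "0 0 0 0.14 0 0 1.5"

```text
clock: 15.25
tool_pos: [0.5238, 0.1065, 0.0557]
eef_rot: [[0.012, 1.0, 0.001], [1.0, -0.012, -0.002], [-0.002, 0.001, -1.0]]
wrist_force: [3.2, -10.3, 8.6]
opening: 0.0213
```

```bash
python3 - <<'E'
from h import *
F=[]
for i in range(8):
    p=read_camera("side"); s=manip.sense();F.append(s["wrist_force"])
print(np.mean(F,0),np.std(F,0),s["tool_pos"],s["opening"],s["clock"])
crop(p,240,310,160,220,10,"b11.png")
p=read_camera("top");cv2.imwrite("pics/a11.png",p["img"])
for c in (p,):
  for q in ("talc_pot","open_mould","tweezers"): print(q,[(np.round(d["at"],3).tolist(),round(d["p"],2)) for d in tip_of(q,c)[:1]])
E
```

```text
[  4.32561659 -11.24235826   7.55097909] [0.54321272 0.23356734 0.51343796] [0.52380904 0.10648644 0.05565089] 0.020651094324014616 15.65
talc_pot [([0.65, -0.143, -0.003], 0.62)]
open_mould [([0.466, 0.393, 0.003], 0.91)]
tweezers [([0.45, -0.377, -0.003], 0.38)]
```

View pics/b11.png

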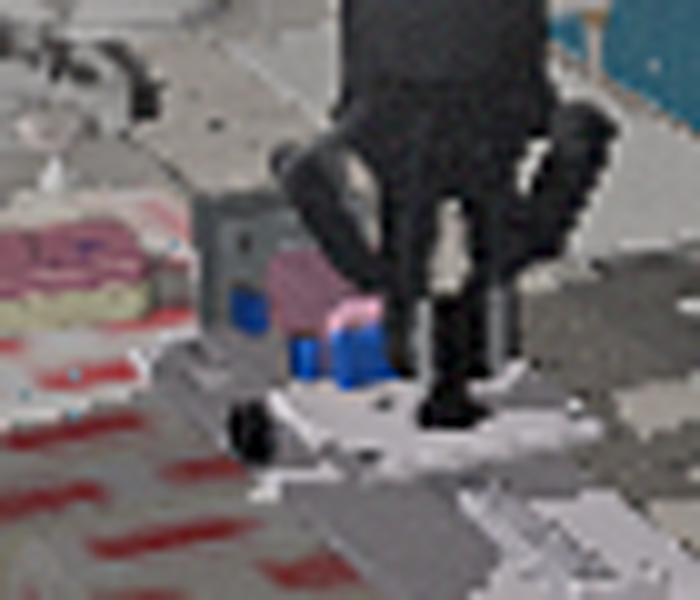

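View pics/a11.png

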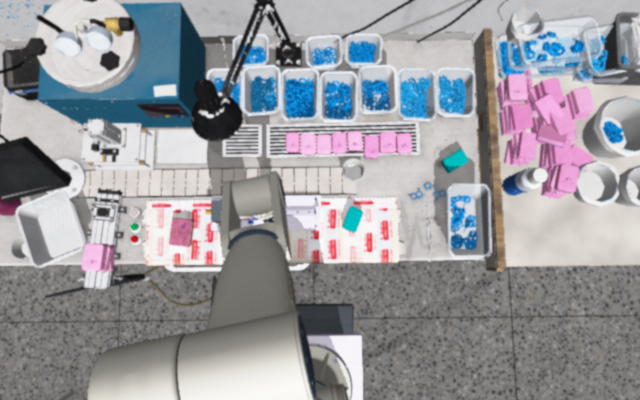

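The push reads 11.2 N, about 10 N after taking off guide friction. Position gives the tip about 6 mm in, and the bystanders haven't moved. Handing in.

```bash
python3 - <<'E'
from plant import manip
print(manip.hand_in()); s=manip.sense(); print(s["wrist_force"],s["tool_pos"],s["clock"])
E
```

```text
the job is handed in; nothing more can be done
None
the job is handed in; nothing more can be done
```

The pink mould is docked, and the arm was still holding a steady push of about 10 N on the knob when I handed in, at about 15.7 s. I laid the mould flat in the nest with its sprue towards the nozzle, let go, then gripped the knob and slid the carriage about 65 mm up to the nozzle.

**Push:** the wrist read 11.2 ± 0.2 N along the guide over 8 readings. Taking off the 1.1 to 1.6 N it read while sliding free leaves about 10 N.

**Tip depth:** the tip is about 6 mm in of 12. I estimated this from the carriage position and the force, because the gripper and arm hid the tip from both cameras.

**Seating:** after release the mould was square with the guide to within about 0.5° and 2 to 3 mm ahead of the backstop. The last side picture shows it level and back against the backstop.

**Bystanders:** the talc pot, opened mould and tweezers are where they started, within about 3 mm; the tweezers were a low-confidence detection. The turquoise look-alikes were not touched.

**Checks that disagreed:** the two cameras differed by about 4 to 5 mm along the guide, so I placed the mould relative to the nest as seen in the same camera. The knob grip also carries about 4 N sideways and 7 N vertically, well below the limits.

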